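# Pack a set of hexagonal printing stamps around the black block

### The arm

A 6-joint arm with a two-finger parallel gripper is mounted at the origin on the work surface. World frame = base frame: x ahead of the robot, y to its left, z up, the work surface at z = 0. Lengths are in mm, angles in rad, forces in N, time in s.
With the tool pointing down it reaches from about 400 to 925 mm from the base axis. Payload 12.5 kg.
Tool frame: the origin (TCP) lies between the finger pads; the fingertips stand 14 mm ahead of it and the grasp point (between the pads) lies 5 mm behind it; x points along the fingers, y is the direction in which the jaws open and shut, and the axes are right-handed (so a half turn about x gives the same grasp; the last joint's range is limited). The gripper opens to 95 mm and grips with 3 to 60 N. Pads are 20 mm wide; open, the fingers measure 119 mm over their backs; the gripper's body (75 mm by 180 mm) begins 59 mm behind the grasp point.
Start: joints at [1.236, 0.491, 1.559, -0, 1.092, -0.106], TCP at [141.737, 608.733, 228.661] pointing down, gripper open.
Joint ranges: [-3.1, 3.1], [-0.84, 2.19], [0.05, 2.79], [-1.13, 4.28], [0.06, 2.93], [-2.69, 2.69]. Speed limits (rad/s): [2.22, 2.22, 2.79, 3.14, 3.14, 3.14].

### API

Orientations are given as [roll, pitch, yaw] about the fixed x, y, z axes, in that order (R = Rz(yaw) Ry(pitch) Rx(roll)).
In Python, from cell import env, cams gives the robot as it stands.
- The arm moves only by the tool carry_out, never from a script. Its arguments are lists of equal length, an entry for each row: "grip": the closure, from -1 (fully open) to 1 (shut); "linear": the shift along the tool's x, y, z scaled (see below), a list of three; "turn": the turn about the tool's x scaled (see below). In form: {"grip": [grip, ...], "linear": [[tx, ty, tz], ...], "turn": [turn, ...]}. A call has 1 to 5 rows; each row shifts and turns the commanded pose from where the row before left it, along the tool's axes as they then stand; what a row does not reach is not made up. The controller multiplies each number of a shift by 0.5 m and each number of a turn by 180 degrees. A row lasts 1/10 s, in which the tool goes at most 50 mm and 8.59 degrees, less where a joint would pass 70% of its speed; a pose out of reach is approached as far as the arm can. A call with a number of a shift or a turn outside -1 to 1 is refused whole. A call with a gripper value outside its range is refused whole. The fingers move at their own pace and stop on an object; the grip force is fixed at half the most. Time passes only in rows, so rows that do not move let the fingers close. It gives the time, the measured TCP pose, the force and the opening at its end, in the units of the state.
- env.state(): the state, without advancing time (a new reading comes with each control period).
- cams.read_camera(name): name is "side" or "top"; returns the picture (420x560x3 uint8, blue, green, red); there is no depth.
- cams.camera_info(name): a dict with "fx", "fy", "cx", "cy" (pixels), "view" (4x4, takes a point from world to camera coordinates). Camera axes: x right, y down, z forward; pixel columns grow to the right and rows downward; lengths in mm; the calibration is good to about 2 mm. A picture is of the moment at which its call begins. camera_info takes no time and is no camera call.
- env.job_done(): hands the job in, once; it reports no verdict.
The state is a dict: "t": time; "joints": joint angles; "qvel": joint speeds; "tau": joint torques, N m; "eef_pos": TCP position; "tcp_rot": TCP orientation; "ft_force": force on the tool from outside, world axes, zero at the start; "moment": the same for the moment, N m; "opening": opening from 0.0 (shut) to 1.0 (fully open).
Only numpy, scipy, OpenCV 4.12 (cv2) and the standard library are available. Lean on these libraries where they do the work, as an engineer would, in place of code of your own. Each camera call takes 0.05 s, during which the arm holds its last target. There are 200 camera calls.

### The job

Pack the printing stamps into the metal tray like honeycomb, flat faces together and gaps of only a few millimetres: first the yellow stamp beside the black block on the side of the yellow tag, then the blue stamp beside the black block on the side of the blue tag, then the green stamp in the notch behind (on the side away from the robot), against both the black block and the yellow stamp. Last, set the small red stamp centred on top of the black block. Keep the stamps upright, leave the ink tin and the steel bar alone, and let go of everything.

Things in the scene. Friction and masses are not known exactly. Their poses are not given: they have to be found in the camera images.
- tray: Low bare-metal tray with dark rim, fixed, 166 mm (x) by 210 mm (y), floor 4 mm thick, rim 12 mm high over the bench, 4 mm wide. Origin: centre of its underside, on the bench; its x points away from the robot, give or take 0.25 rad, its y to the robot's left. It is on the robot's left or right, the stamps' plywood board on the other side.
- black_block: Black hexagonal base block, fixed on the tray floor, 48 mm across flats, 23 mm thick, flat top, no knob. Origin: centre of its underside, 4 mm above the bench. Flats face its +y and -y, towards the tagged sides; x points to the far side (away from the robot), a corner along +x between two flats facing 30 degrees either side. The tray has room for a stamp on each tagged side and behind.
- yellow_stamp: Yellow printing stamp, hexagonal, 48 mm across flats, 23 mm thick, about 70 g, flats facing its +y and -y, with an upright round pale wooden knob in the middle to lift it by, 16 mm diameter, 32 mm tall (top 55 mm above the underside). Origin: centre of the underside, z up. Starts upright, at any turn, on a 210 x 210 x 6 mm plywood board, the four stamps in mixed-up places about 90 mm apart.
- blue_stamp: Blue printing stamp, hexagonal, 48 mm across flats, 23 mm thick, about 70 g, flats facing its +y and -y, with an upright round pale wooden knob in the middle to lift it by, 16 mm diameter, 32 mm tall (top 55 mm above the underside). Origin: centre of the underside, z up. Starts upright, at any turn, on a 210 x 210 x 6 mm plywood board, the four stamps in mixed-up places about 90 mm apart.
- green_stamp: Green printing stamp, hexagonal, 48 mm across flats, 23 mm thick, about 70 g, flats facing its +y and -y, with an upright round pale wooden knob in the middle to lift it by, 16 mm diameter, 32 mm tall (top 55 mm above the underside). Origin: centre of the underside, z up. Starts upright, at any turn, on a 210 x 210 x 6 mm plywood board, the four stamps in mixed-up places about 90 mm apart.
- red_stamp: Red small printing stamp, hexagonal, 38 mm across flats, 23 mm thick, about 50 g, flats facing its +y and -y, with an upright round pale wooden knob in the middle to lift it by, 16 mm diameter, 32 mm tall (top 55 mm above the underside). Origin: centre of the underside, z up. Starts upright, at any turn, on a 210 x 210 x 6 mm plywood board, the four stamps in mixed-up places about 90 mm apart.
- yellow_tag: Yellow tag, a 60 x 14 x 14 mm bar fixed against the outside of one side rim (the +y or the -y side) of the tray. Origin: centre of its underside. Marks the yellow side.
- blue_tag: Blue tag, a 60 x 14 x 14 mm bar fixed against the outside of the tray's other side rim. Origin: centre of its underside. Marks the blue side.
- ink_tin: Bystander: small loose can of ink, 54 mm diameter, 45 mm tall, standing between tray and board; not to be disturbed. Origin: centre of the underside.
- steel_bar: Bystander: loose steel bar 22 x 120 x 20 mm lying beyond the work; not to be disturbed. Origin: centre of the underside, its length along y.
Mind the look-alikes: they are no part of the job. There is more than one size of the blue_stamp; the job needs the smallest.

How it is judged:
By the outcome, as a careful person would: the job done as asked, in the order asked, and still so for the second after the job is handed in, with the robot touching nothing.
It also fails if it takes over 99 s, if anything falls off the work surface, if the arm or the gripper's body presses on something with over 40 N, if the wrist force passes 120 N, or if a joint passes its speed limit or range.

## Working session

There is one attempt and no reset: what is moved stays moved. The work goes in short steps, Python scripts to look and compute and a tool call to move; the robot and the scene stay as the last step left them, time stands still between calls to the robot, and variables do not carry over. Pictures are saved under pics/ and viewed, about 12 in all and at most 16, crops included, and the job is handed in when it is done.

Besides the shell and the picture viewer there is one more tool, called after ">>>" as name(argument=value, ...) on one line, values as JSON. carry_out: Moves the arm, as the interface text tells. Shifts and turns lie within -1 to 1; 1 stands for 0.5 m of shift or 180 degrees of turn. Its arguments: {"type":"object","properties":{"grip":{"type":"array"},"linear":{"type":"array"},"turn":{"type":"array"}},"required":["grip","linear","turn"]}

```bash
ls; mkdir -p pics
python3 - <<'E'
from cell import env,cams
import cv2,numpy as np
print(env.state())
for n in("top","side"):
    im=cams.read_camera(n); cv2.imwrite(f"pics/{n}0.png",im)
    i=cams.camera_info(n); print(n,i["fx"],i["cx"],i["cy"],np.round(i["view"],3).tolist())
E
```

```text
pics
{'t': 0.0, 'joints': array([ 1.23638455e+00,  4.91551060e-01,  1.55947299e+00,  2.47091627e-05,
        1.09172241e+00, -1.05591168e-01]), 'qvel': array([-1.07184843e-04, -5.73424561e-04,  5.56192462e-05, -2.05225157e-03,
        1.35381948e-03, -7.75568684e-04]), 'tau': array([ 1.09577456e-05, -6.12644291e+01, -2.58168054e+01,  6.92742504e-02,
        4.83084284e-02, -6.82182963e-05]), 'eef_pos': array([141.65414099, 608.48381155, 228.05892357]), 'tcp_rot': array([-1.69537828,  1.56964231, -1.9242103 ]), 'ft_force': array([-0.38214128,  0.6424778 ,  0.81960038]), 'moment': array([0.0273641 , 0.00866443, 0.05653659]), 'opening': 0.9997217125407831}
top 389.18191209558927 282.05896925332183 206.7985103675541 [[-0.007, -1.0, -0.008, -48.186], [-0.998, 0.007, -0.063, 608.2], [0.063, 0.008, -0.998, 876.872], [0.0, 0.0, 0.0, 1.0]]
side 406.77165390268993 285.61134778342154 219.86749502635232 [[-1.0, 0.01, -0.015, 596.206], [0.017, 0.713, -0.701, 37.481], [0.004, -0.701, -0.713, 824.615], [0.0, 0.0, 0.0, 1.0]]
```

View pics/top0.png

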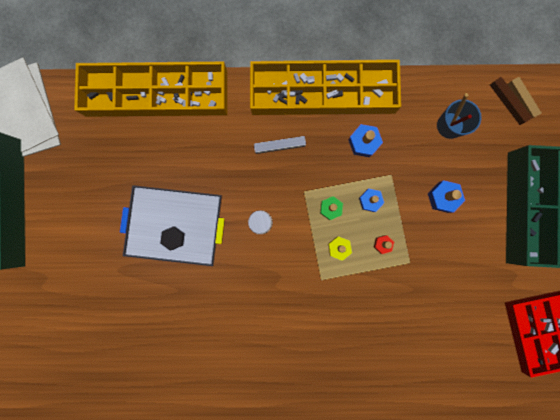

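View pics/side0.png

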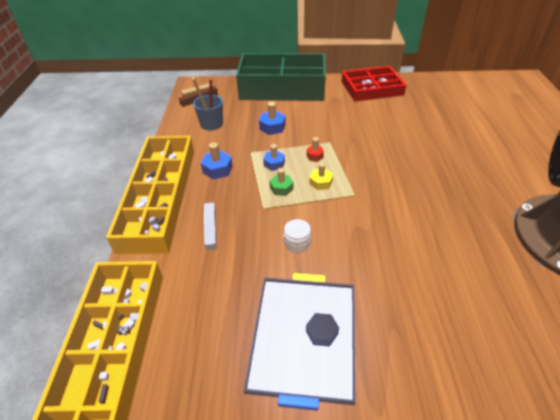

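Three blue stamps: (371,200) on the board, (366,140) and (447,196) off it. The off-board ones look bigger, so the board one should be the match. I'll confirm this by fit and crop.

```bash
cat > h.py <<'E'
from cell import env,cams
import cv2,numpy as np
from scipy.optimize import minimize
K={n:cams.camera_info(n) for n in("top","side")}
S=6
def proj(n,P):
    i=K[n]; P=np.atleast_2d(P); c=P@i["view"][:3,:3].T+i["view"][:3,3]
    return np.c_[i["fx"]*c[:,0]/c[:,2]+i["cx"],i["fy"]*c[:,1]/c[:,2]+i["cy"]]
def back(n,u,v,z):
    i=K[n];R=i["view"][:3,:3];t=i["view"][:3,3]
    d=R.T@np.array([(u-i["cx"])/i["fx"],(v-i["cy"])/i["fy"],1]);o=-R.T@t
    return o+d*(z-o[2])/d[2]
def mask(im,c):
    h,s,v=[a.astype(int) for a in cv2.split(cv2.cvtColor(im,cv2.COLOR_BGR2HSV))]
    if c=="black": return v<85
    if c=="white": return (s<60)&(v>150)
    lo,hi={"yellow":(24,36),"blue":(100,125),"green":(45,80),"red":(174,186)}[c]
    hh=np.where(h<10,h+180,h) if c=="red" else h
    return (hh>=lo)&(hh<=hi)&(s>(170 if c!="blue" else 130))&(v>50)
def prism(x,y,a,af,z0,z1,n=6):
    t=a+np.arange(n)*2*np.pi/n; r=af/2/np.cos(np.pi/n)
    p=np.c_[x+r*np.cos(t),y+r*np.sin(t)]
    return np.r_[np.c_[p,0*t+z0],np.c_[p,0*t+z1]]
def fit(ims,c,x,y,z0,af=48,knob=True,fs=False):
    """fit x,y,yaw(corner dir) [af]; ims dict cam->image"""
    data=[]
    for n,im in ims.items():
        u,v=np.round(proj(n,[x,y,z0+20])[0]).astype(int); w=26
        y0,x0=max(v-w,0),max(u-w,0); cr=im[y0:v+w,x0:u+w]
        m=mask(cv2.resize(cr,None,fx=S,fy=S,interpolation=cv2.INTER_CUBIC),c)
        data.append((n,m,x0,y0))
    def cost(p):
        e=0
        for n,m,x0,y0 in data:
            r=np.zeros(m.shape,np.uint8)
            def f(P,val):
                q=((proj(n,P)-[x0,y0]+.5)*S-.5)
                cv2.fillConvexPoly(r,cv2.convexHull(np.round(q*16).astype(np.int32)),val,shift=4)
            f(prism(p[0],p[1],p[2],p[3] if fs else af,z0,z0+23),1)
            if knob:f(prism(p[0],p[1],0,16,z0+23,z0+55,24),0)
            e+=np.sum(m!=(r>0))
        return e/S/S
    best=None
    for a in (0,.26,.52,.79):
        s=[x,y,a]+([af] if fs else [])
        sim=np.array([s]*(len(s)+1),float)
        for k,d in enumerate([6,6,.25,5][:len(s)]): sim[k+1,k]+=d
        o=minimize(cost,s,method="Nelder-Mead",options=dict(initial_simplex=sim,xatol=.02,fatol=.02,maxiter=300))
        if best is None or o.fun<best.fun:best=o
    p=best.x.copy();p[2]=(p[2]+np.pi/6)%(np.pi/3)-np.pi/6
    return np.round(p,3),round(best.fun,1)
def grab(tag=None,ns=("top","side")):
    d={n:cams.read_camera(n) for n in ns}
    if tag:
        for n in d: cv2.imwrite(f"pics/{n}_{tag}.png",d[n])
    return d
E
python3 - <<'E'
from h import *
ims={n:cv2.imread(f"pics/{n}0.png") for n in K}
for c,u,v,z0,af,k in [("black",173,238,4,48,0),("yellow",340,248,6,48,1),("blue",371,200,6,48,1),("green",331,208,6,48,1),("red",384,244,6,38,1),("blue",366,140,0,55,1),("blue",447,197,0,55,1)]:
    b=back("top",u,v,z0+15); print(c,b.round())
    for n in ("top","side"): print("  ",n,fit({n:ims[n]},c,b[0],b[1],z0,af,k,True))
    print("   both",fit(ims,c,b[0],b[1],z0,af,k))
# tray corners (rim outer top z=12), tin
print([back("top",u,v,12).round() for u,v in [(132,186),(221,195),(213,265),(124,256)]], back("top",260,222,45).round(), back("top",280,145,20).round())
a=cv2.resize(ims["top"][125:285,300:480],None,fx=4,fy=3.7,interpolation=cv2.INTER_CUBIC); cv2.imwrite("pics/crop1.png",a)
E
```

```text
black [538. 198.  19.]
   top (array([ 5.37750e+02,  2.01173e+02, -1.24000e-01,  4.52440e+01]), np.float64(68.9))
   side (array([ 5.63123e+02,  2.20304e+02, -1.51000e-01, -8.00000e-03]), np.float64(1.2))
   both (array([5.38074e+02, 2.00429e+02, 3.02000e-01]), np.float64(1004.9))
yellow [ 513. -184.   21.]
   top (array([ 5.12678e+02, -1.83364e+02,  1.42000e-01,  4.75620e+01]), np.float64(26.1))
   side (array([ 5.12036e+02, -1.89737e+02, -1.00000e-01,  3.43910e+01]), np.float64(67.7))
   both (array([ 5.12706e+02, -1.83375e+02,  1.47000e-01]), np.float64(204.5))
blue [ 622. -257.   21.]
   top (array([ 6.22303e+02, -2.57809e+02,  2.91000e-01,  4.55670e+01]), np.float64(15.7))
   side (array([ 6.22878e+02, -2.64693e+02, -3.20000e-02,  3.34840e+01]), np.float64(65.9))
   both (array([ 6.22298e+02, -2.57774e+02,  4.39000e-01]), np.float64(205.5))
green [ 604. -165.   21.]
   top (array([ 6.04606e+02, -1.65062e+02, -1.23000e-01,  4.31710e+01]), np.float64(20.5))
   side (array([ 6.12077e+02, -1.57163e+02,  6.30000e-02, -1.40000e-02]), np.float64(0.9))
   both (array([ 6.04480e+02, -1.6
[... 349 characters left out ...]
  15.]
   top (array([ 7.63971e+02, -2.48457e+02,  3.47000e-01,  6.32590e+01]), np.float64(68.7))
   side (array([ 7.65590e+02, -2.64884e+02,  1.86000e-01,  5.20500e+01]), np.float64(110.2))
   both (array([ 7.64294e+02, -2.52658e+02,  3.59000e-01]), np.float64(403.5))
blue [ 628. -433.   15.]
   top (array([ 6.29764e+02, -4.33838e+02,  2.59000e-01,  6.34430e+01]), np.float64(108.4))
   side (array([ 6.30389e+02, -4.50591e+02, -2.90000e-02,  5.19980e+01]), np.float64(83.5))
   both (array([ 6.29384e+02, -4.38363e+02,  2.65000e-01]), np.float64(354.7))
[array([660., 298.,  12.]), array([637.,  90.,  12.]), array([475., 107.,  12.]), array([497., 313.,  12.])] [573.  -3.  45.] [752. -49.  20.]
```

View pics/crop1.png

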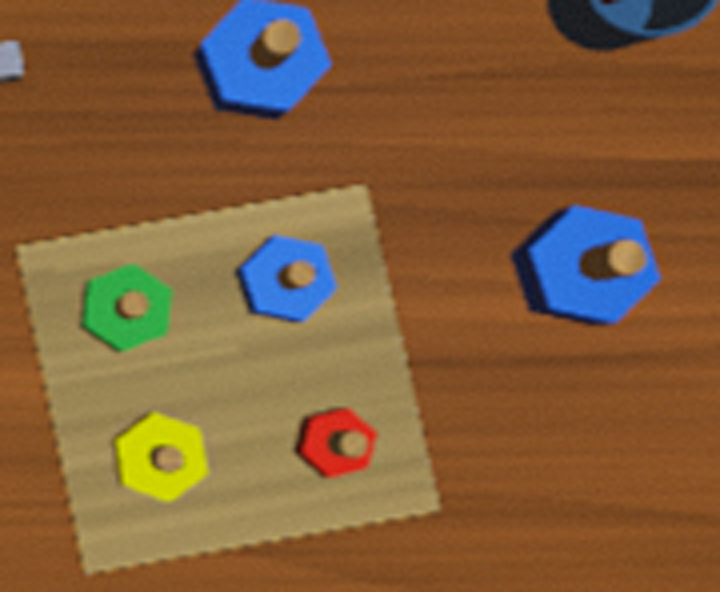

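The crop confirms it: the on-board blue stamp (371,200) measures about 48 mm, while the two off-board ones are about 63 mm. Next I'll refine the fits using the bright top faces only.

```bash
cat >> h.py <<'E'
def fitT(ims,c,x,y,z0,af=48,knob=True,fs=False,yaw=None,w=24,free=True):
    """top-face fit by nearest colour (face, background, dark side)"""
    data=[];zt=z0+23
    for n,im in ims.items():
        u,v=np.round(proj(n,[x,y,zt])[0]).astype(int)
        y0,x0=max(v-w,0),max(u-w,0); cr=im[y0:v+w,x0:u+w]
        m0=mask(cr,c).astype(np.uint8)
        cen=np.zeros_like(m0);cv2.circle(cen,(u-x0,v-y0),9,1,-1)
        F=np.median(cr[(m0&cen)>0],0); bgm=cv2.dilate(m0,np.ones((7,7)))==0; B=np.median(cr[bgm],0)
        if c=="black":
            D=[F,B]
        else: D=[F,B,F*.35,np.array([70,110,150.])]
        big=cv2.resize(cr,None,fx=S,fy=S,interpolation=cv2.INTER_CUBIC).astype(float)
        m=np.argmin([np.linalg.norm(big-d,axis=2) for d in D],0)==0
        cl=cv2.connectedComponentsWithStats(m.astype(np.uint8))
        k=1+np.argmax(cl[2][1:,4]); m=cl[1]==k
        data.append((n,m,x0,y0))
    def cost(p):
        e=0
        for n,m,x0,y0 in data:
            r=np.zeros(m.shape,np.uint8)
            def f(P,val):
                q=((proj(n,P)-[x0,y0]+.5)*S-.5)
                cv2.fillConvexPoly(r,cv2.convexHull(np.round(q*16).astype(np.int32)),val,shift=4)
            f(prism(p[0],p[1],p[2],p[3] if fs else af,z0 if c=="black" else zt-.1,zt),1)
            mm=np.ones(m.shape,np.uint8)
            if knob:
                q=((proj(n,prism(p[0],p[1],0,22,zt,zt+32,24))-[x0,y0]+.5)*S-.5)
                cv2.fillConvexPoly(mm,cv2.convexHull(q.astype(np.int32)),0)
            e+=np.sum((m!=(r>0))&(mm>0))
        return e/S/S
    best=None
    for a in ((-.26,0,.26,.52) if yaw is None else (yaw,)):
        s=[x,y,a]+([af] if fs else [])
        sim=np.array([s]*(len(s)+1),float)
        for k,d in enumerate([5,5,.2,4][:len(s)]): sim[k+1,k]+=d
        o=minimize(cost,s,method="Nelder-Mead",options=dict(initial_simplex=sim,xatol=.02,fatol=.02,maxiter=300))
        if best is None or o.fun<best.fun:best=o
    p=best.x.copy();p[2]=(p[2]+np.pi/6)%(np.pi/3)-np.pi/6
    return p.round(3).tolist(),round(float(best.fun),1)
E
python3 - <<'E'
from h import *
ims={n:cv2.imread(f"pics/{n}0.png") for n in K}
for c,x,y,z0,af,k in [("black",538,200,4,48,0),("yellow",512,-184,6,48,1),("blue",622,-258,6,48,1),("green",604,-165,6,48,1),("red",521,-284,6,38,1)]:
    print(c)
    for n in ("top","side"): print("  ",n,fitT({n:ims[n]},c,x,y,z0,af,k,True),fitT({n:ims[n]},c,x,y,z0,af,k))
    print("   both",fitT(ims,c,x,y,z0,af,k))
from scipy.spatial.transform import Rotation as R
s=env.state();print(R.from_euler("xyz",s["tcp_rot"]).as_matrix().round(3))
E
```

```text
black
   top ([537.917, 201.159, -0.116, 46.923], 5.3) ([537.928, 200.897, -0.114], 16.3)
   side ([508.24, 184.209, -0.512, 161.79], 0.0) ([528.658, 205.014, -0.149], 1392.2)
   both ([537.824, 201.332, -0.113], 1417.1)
yellow
   top ([512.777, -182.828, 0.141, 47.654], 5.3) ([512.808, -182.813, 0.137], 7.5)
   side ([512.911, -178.845, 0.142, 49.217], 7.3) ([513.359, -178.39, 0.146], 10.4)
   both ([512.67, -182.441, 0.148], 46.8)
blue
   top ([622.082, -257.168, 0.287, 47.974], 4.2) ([622.043, -257.184, 0.289], 4.3)
   side ([622.205, -253.696, 0.286, 50.13], 6.4) ([622.521, -252.786, 0.329], 12.1)
   both ([622.136, -256.955, 0.289], 36.7)
green
   top ([604.724, -164.814, -0.125, 47.497], 7.2) ([604.675, -164.719, -0.133], 10.2)
   side ([536.717, -155.231, 0.307, 319.065], 0.0) ([612.796, -113.042, 0.042], 1943.0)
   both ([604.924, -164.79, -0.114], 1987.8)
red
   top ([521.043, -282.84, -0.251, 37.371], 4.1) ([520.882, -282.871, -0.28], 6.8)
   side ([521.688, -276.613, -0.256, 36.722], 4.4) ([521.739, -277.124, -0.197], 7.1)
   both ([520.964, -282.633, -0.261], 40.9)
[[-0.     0.227  0.974]
 [-0.001  0.974 -0.227]
 [-1.    -0.001 -0.   ]]
  return _methods._mean(a, axis=axis, dtype=dtype,
  ret = um.true_divide(
```

>>> carry_out(grip=[0.05,0.05,0.05,0.05,0.05], linear=[[0.052,0,0],[0.052,0,0],[0.052,0,0],[0,-0.077,0.058],[0,-0.077,0.058]], turn=[-0.039,-0.039,-0.0395,0,0])

```text
t: 0.6
eef_pos: [209.7, 539.6, 149.1]
tcp_rot: [-2.198, 1.568, -2.055]
ft_force: [1.8, -0.2, -0.6]
opening: 0.637
```

>>> carry_out(grip=[0.05,0.05,0.05,0.05,0.05], linear=[[0,-0.077,0.058],[0,-0.077,0.058],[0,-0.077,0.058],[0,-0.077,0.058],[0,-0.077,0.058]], turn=[0,0,0,0,0])

```text
t: 1.1
eef_pos: [381.5, 368.7, 150.6]
tcp_rot: [-3.005, 1.571, -2.865]
ft_force: [-0.3, 0.3, 0.0]
opening: 0.474
```

```bash
cat > plan.py <<'E'
import sys
from h import *
from scipy.spatial.transform import Rotation as R
def plan(x,y,z,th):
    s=env.state();M=R.from_euler("xyz",s["tcp_rot"]).as_matrix()
    t0=np.arctan2(M[1,2],M[0,2]); d=np.array([x,y,z])-s["eef_pos"]
    tx,ty,tz=-d[2],-np.sin(th)*d[0]+np.cos(th)*d[1],np.cos(th)*d[0]+np.sin(th)*d[1]
    print("t",round(s["t"],2),"pos",s["eef_pos"].round(1),"yaw",t0.round(4),"tilt",np.degrees(np.arccos(-M[2,0])).round(2),"open mm",round(s["opening"]*95,1),"F",s["ft_force"].round(1))
    print("mm",np.round([tx,ty,tz],1),"units",np.round(np.array([tx,ty,tz])/500,4),"turn",round(-(th-t0)/np.pi,4),"lat",round(np.hypot(ty,tz)))
if __name__=="__main__": plan(*map(float,sys.argv[1:5]))
E
python3 plan.py 512.8 -182.8 150 0.14
```

```text
t 1.1 pos [381.5 368.7 150.6] yaw 0.1405 tilt 0.01 open mm 45.0 F [-0.3  0.3  0. ]
mm [   0.6 -564.4   53.1] units [ 1.1000e-03 -1.1289e+00  1.0620e-01] turn 0.0002 lat 567
```

>>> carry_out(grip=[0.05,0.05,0.05,0.05,0.05], linear=[[0,-0.094,0.0088],[0,-0.094,0.0088],[0,-0.094,0.0088],[0,-0.094,0.0088],[0,-0.094,0.0088]], turn=[0,0,0,0,0])

```text
t: 1.6
eef_pos: [435.2, 138.8, 150.6]
tcp_rot: [1.75, 1.571, 1.891]
ft_force: [0.4, 0.5, 0.5]
opening: 0.478
```

>>> carry_out(grip=[0.05,0.05,0.05,0.05,0.05], linear=[[0,-0.094,0.0088],[0,-0.094,0.0088],[0,-0.094,0.0088],[0,-0.094,0.0088],[0,-0.094,0.0088]], turn=[0,0,0,0,0])

```text
t: 2.1
eef_pos: [489.7, -91.0, 150.5]
tcp_rot: [2.123, 1.571, 2.263]
ft_force: [0.8, 0.8, -0.1]
opening: 0.472
```

>>> carry_out(grip=[0.05,0.05,0.05,0.05], linear=[[0,-0.094,0.0088],[0,-0.095,0.0088],[0,0,0],[0,0,0]], turn=[0,0,0,0])

```text
t: 2.5
eef_pos: [511.3, -181.9, 150.1]
tcp_rot: [2.383, 1.57, 2.521]
ft_force: [-0.1, 0.9, -0.2]
opening: 0.474
```

```bash
python3 plan.py 512.8 -182.8 47 0.14; python3 -c "
from h import *
d=grab('a');cv2.imwrite('pics/c2.png',cv2.resize(d['side'][100:260,200:400],None,fx=4,fy=3.7))"
```

```text
t 2.5 pos [ 511.3 -181.9  150.1] yaw 0.1384 tilt 0.06 open mm 45.0 F [-0.1  0.9 -0.2]
mm [103.1  -1.1   1.4] units [ 0.2061 -0.0022  0.0028] turn -0.0005 lat 2
```

View pics/c2.png

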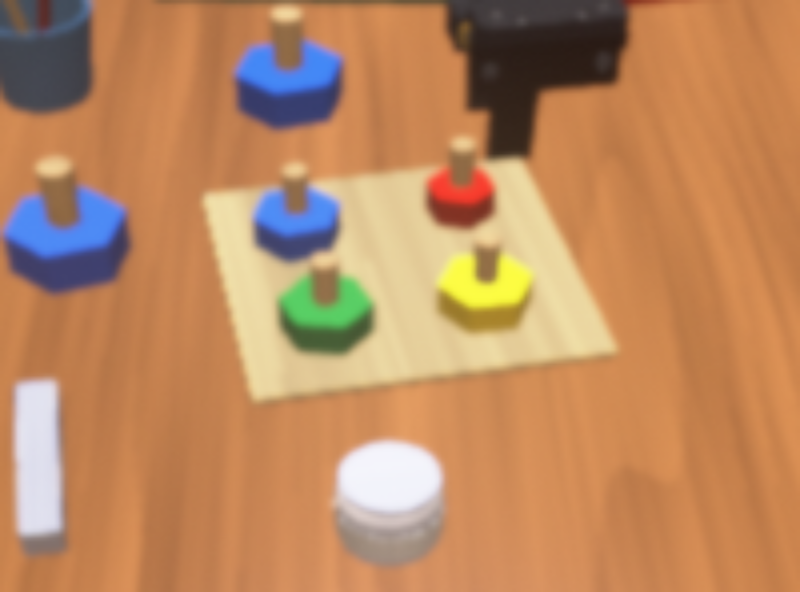

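The side view shows the gripper above and behind the yellow knob (485,240 in the crop), with nothing in the way. I'll go down and grip.

>>> carry_out(grip=[0.05,0.05,0.05,0.05,0.05], linear=[[0.08,-0.002,0.002],[0.08,0,0],[0.036,0,0],[0.01,0,0],[0,0,0]], turn=[0,0,0,0,0])

```text
t: 3.1
eef_pos: [512.8, -181.1, 47.6]
tcp_rot: [2.402, 1.57, 2.544]
ft_force: [-0.3, -0.1, 0.2]
opening: 0.476
```

>>> carry_out(grip=[1,1,1,1,1], linear=[[0,0,0],[0,0,0],[0,0,0],[0,0,0],[0,0,0]], turn=[0,0,0,0,0])

```text
t: 3.6
eef_pos: [512.9, -182.2, 48.1]
tcp_rot: [-0.397, 1.57, -0.257]
ft_force: [-1.4, 0.7, 4.5]
opening: 0.163
```

```bash
python3 plan.py 512.8 -182.8 150 0.14;python3 plan.py 532.2 151.8 150 -0.115
```

```text
t 3.6 pos [ 512.9 -182.2   48.1] yaw 0.1403 tilt 0.04 open mm 15.5 F [-1.4  0.7  4.5]
mm [-101.9   -0.6   -0.2] units [-0.2039 -0.0012 -0.0005] turn 0.0001 lat 1
t 3.6 pos [ 512.9 -182.2   48.1] yaw 0.1403 tilt 0.04 open mm 15.5 F [-1.4  0.7  4.5]
mm [-101.9  334.   -19.2] units [-0.2039  0.668  -0.0384] turn 0.0813 lat 335
```

>>> carry_out(grip=[1,1,1,1,1], linear=[[-0.05,0,0],[-0.08,0,0],[-0.074,0,0],[0,0.0947,-0.0055],[0,0.0947,-0.0055]], turn=[0.027,0.027,0.0273,0,0])

```text
t: 4.1
eef_pos: [518.4, -87.3, 150.7]
tcp_rot: [-0.124, 1.568, -0.243]
ft_force: [0.7, 1.2, -1.5]
opening: 0.164
```

>>> carry_out(grip=[1,1,1,1,1], linear=[[0,0.0947,-0.0055],[0,0.0947,-0.0055],[0,0.0947,-0.0055],[0,0.0947,-0.0055],[0,0.0947,-0.0055]], turn=[0,0,0,0,0])

```text
t: 4.6
eef_pos: [531.5, 151.3, 149.7]
tcp_rot: [1.015, 1.571, 0.9]
ft_force: [1.0, -0.3, -1.5]
opening: 0.166
```

>>> carry_out(grip=[1,1,1], linear=[[0,0,0],[0,0,0],[0,0,0]], turn=[0,0,0])

```text
t: 4.9
eef_pos: [531.6, 148.5, 149.5]
tcp_rot: [-2.705, 1.57, -2.821]
ft_force: [-0.6, -1.0, -0.4]
opening: 0.165
```

```bash
python3 plan.py 531.9 149.3 47.5 -0.115; python3 -c "
from h import *
d=grab('b');cv2.imwrite('pics/c3.png',cv2.resize(d['side'][180:410,190:420],None,fx=2.6,fy=2.6))"
```

```text
t 4.9 pos [531.6 148.5 149.5] yaw -0.1156 tilt 0.03 open mm 15.7 F [-0.6 -1.  -0.4]
mm [102.    0.8   0.2] units [0.2041 0.0016 0.0004] turn -0.0002 lat 1
```

View pics/c3.png

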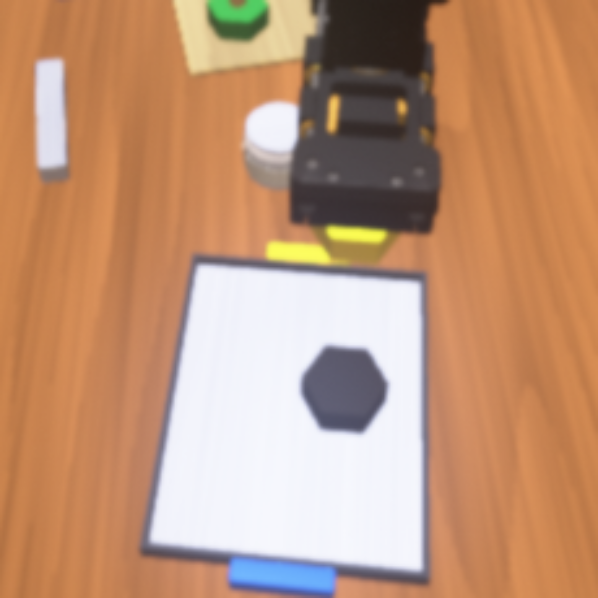

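The yellow stamp is held upright and its flat lines up with the block (345,390 in the crop). I'll lower it to just above the floor, then press toward the block.

>>> carry_out(grip=[1,1,1,1,1], linear=[[0.08,0,0],[0.08,0.0016,0],[0.035,0,0],[0.01,0,0],[0,0,0]], turn=[0,0,0,0,0])

```text
t: 5.5
eef_pos: [531.7, 149.1, 47.2]
tcp_rot: [-2.891, 1.57, -3.007]
ft_force: [0.1, -0.3, -0.6]
opening: 0.164
```

>>> carry_out(grip=[1,1,1], linear=[[0,0.002,0],[0,0.001,0],[0,0,0]], turn=[0,0,0])

```text
t: 5.8
eef_pos: [532.3, 151.5, 47.6]
tcp_rot: [0.366, 1.57, 0.251]
ft_force: [-0.7, -0.1, -1.4]
opening: 0.16
```

```bash
python3 plan.py 532.2 151.8 46 -0.115; python3 -c "
from h import *
d=grab('c');cv2.imwrite('pics/c4.png',cv2.resize(d['side'][200:410,190:420],None,fx=2.8,fy=2.8))"
```

```text
t 5.8 pos [532.3 151.5  47.6] yaw -0.1154 tilt 0.05 open mm 15.2 F [-0.7 -0.1 -1.4]
mm [ 1.6  0.3 -0.2] units [ 0.0032  0.0005 -0.0003] turn -0.0001 lat 0
```

View pics/c4.png

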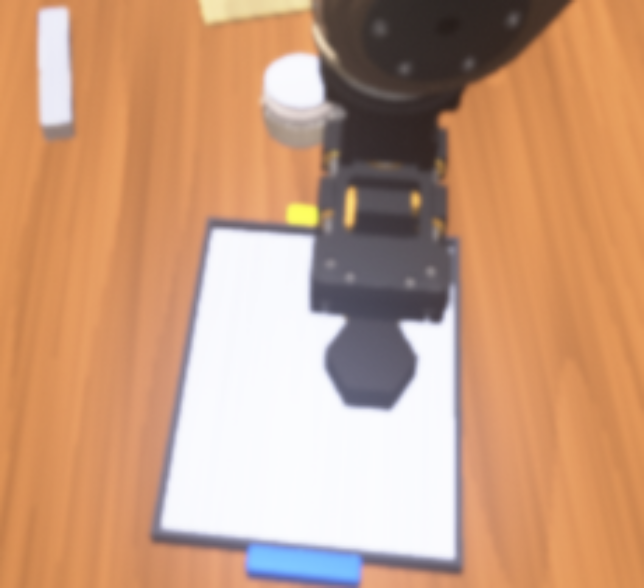

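>>> carry_out(grip=[1,1], linear=[[0,0.002,0],[0,0,0]], turn=[0,0])

```text
t: 6.1
eef_pos: [532.2, 152.8, 47.2]
tcp_rot: [0.636, 1.571, 0.521]
ft_force: [0.4, 0.2, -1.0]
opening: 0.163
```

>>> carry_out(grip=[1,1], linear=[[0,0.002,0],[0,0,0]], turn=[0,0])

```text
t: 6.3
eef_pos: [532.2, 153.8, 47.1]
tcp_rot: [1.568, 1.571, 1.453]
ft_force: [-0.0, 0.5, -1.3]
opening: 0.162
```

>>> carry_out(grip=[1,1], linear=[[0,0.002,0],[0,0,0]], turn=[0,0])

```text
t: 6.5
eef_pos: [532.3, 154.7, 47.1]
tcp_rot: [2.15, 1.571, 2.035]
ft_force: [-0.2, -0.9, -0.1]
opening: 0.167
```

>>> carry_out(grip=[1,1], linear=[[0,0.002,0],[0,0,0]], turn=[0,0])

```text
t: 6.7
eef_pos: [532.4, 155.4, 47.1]
tcp_rot: [-1.954, 1.57, -2.069]
ft_force: [0.3, -2.6, 1.1]
opening: 0.158
```

>>> carry_out(grip=[1,1,1,1], linear=[[0,-0.0012,0],[0.0016,0,0],[0.001,0,0],[0,0,0]], turn=[0,0,0,0])

```text
t: 7.1
eef_pos: [532.4, 155.1, 46.0]
tcp_rot: [0.877, 1.57, 0.762]
ft_force: [-0.7, -0.6, 3.3]
opening: 0.164
```

>>> carry_out(grip=[0.4,0.4,0.4,0.4,0.4], linear=[[0,0,0],[0,0,0],[0,0,0],[-0.06,0,0],[-0.09,0,0]], turn=[0,0,0,0,0])

```text
t: 7.6
eef_pos: [531.3, 154.7, 119.7]
tcp_rot: [-2.88, 1.566, -2.996]
ft_force: [-0.6, 0.6, 0.0]
opening: 0.297
```

```bash
python3 plan.py 622 -257.2 150 0.288
```

```text
t 7.6 pos [531.3 154.7 119.7] yaw -0.1152 tilt 0.28 open mm 28.3 F [-0.6  0.6  0. ]
mm [ -30.3 -420.7  -30.1] units [-0.0606 -0.8415 -0.0602] turn -0.1284 lat 422
```

>>> carry_out(grip=[0.05,0.05,0.05,0.05,0.05], linear=[[-0.02,0,0],[-0.02,0,0],[-0.0206,0,0],[0,-0.0935,-0.0067],[0,-0.0935,-0.0067]], turn=[-0.0428,-0.0428,-0.0428,0,0])

```text
t: 8.1
eef_pos: [552.7, 63.2, 151.5]
tcp_rot: [-0.177, 1.57, 0.114]
ft_force: [1.0, -0.4, 0.2]
opening: 0.474
```

>>> carry_out(grip=[0.05,0.05,0.05,0.05,0.05], linear=[[0,-0.0935,-0.0067],[0,-0.0935,-0.0067],[0,-0.0935,-0.0067],[0,-0.0935,-0.0067],[0,-0.0935,-0.0067]], turn=[0,0,0,0,0])

```text
t: 8.6
eef_pos: [603.0, -167.4, 151.0]
tcp_rot: [1.513, 1.571, 1.801]
ft_force: [0.7, 0.2, -0.9]
opening: 0.476
```

>>> carry_out(grip=[0.05,0.05,0.05,0.05], linear=[[0,-0.0935,-0.0067],[0,-0.0935,-0.0067],[0,0,0],[0,0,0]], turn=[0,0,0,0])

```text
t: 9.0
eef_pos: [622.7, -257.7, 150.4]
tcp_rot: [2.153, 1.57, 2.44]
ft_force: [0.6, 0.5, 0.0]
opening: 0.476
```

```bash
python3 plan.py 622 -256.5 47.5 0.288; python3 -c "
from h import *
d=grab('d');cv2.imwrite('pics/c5.png',cv2.resize(d['top'][170:280,110:240],None,fx=5,fy=5,interpolation=2))
t={'top':d['top']}
print(fitT(t,'yellow',533,153,4,48,1),fitT(t,'yellow',533,153,4,48,1,True))
"
```

```text
t 9.0 pos [ 622.7 -257.7  150.4] yaw 0.2865 tilt 0.07 open mm 45.2 F [0.6 0.5 0. ]
mm [102.9   1.3  -0.3] units [ 0.2058  0.0026 -0.0006] turn -0.0005 lat 1
([532.385, 153.271, -0.115], 11.4) ([532.499, 153.121, -0.125, 47.316], 7.4)
```

View pics/c5.png

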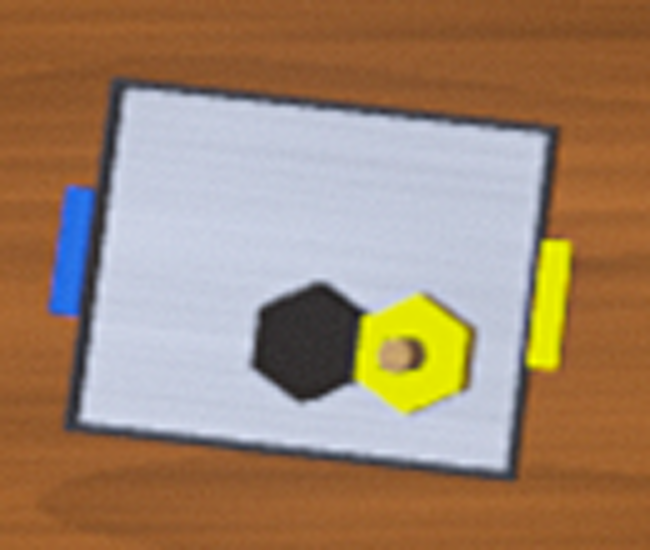

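The yellow stamp is flush and parallel beside the block on the yellow-tag side: centre (410,353) against (305,342) in the crop, with a 48.1 mm fit distance. Next is blue.

>>> carry_out(grip=[0.05,0.05,0.05,0.05,0.05], linear=[[0.08,0.0026,0],[0.08,0,0],[0.036,0,0],[0.01,0,0],[0,0,0]], turn=[-0.0005,0,0,0,0])

```text
t: 9.6
eef_pos: [622.9, -254.6, 48.1]
tcp_rot: [2.137, 1.57, 2.428]
ft_force: [-0.5, 0.2, 0.7]
opening: 0.473
```

>>> carry_out(grip=[1,1,1,1,1], linear=[[0,0,0],[0,0,0],[0,0,0],[0,0,0],[-0.04,0,0]], turn=[0,0,0,0,0])

```text
t: 10.1
eef_pos: [621.7, -255.2, 66.4]
tcp_rot: [2.333, 1.567, 2.623]
ft_force: [0.0, 0.1, -0.1]
opening: 0.158
```

```bash
python3 plan.py 543.9 254.8 150 -0.115
```

```text
t 10.1 pos [ 621.7 -255.2   66.4] yaw 0.2897 tilt 0.22 open mm 15.0 F [ 0.   0.1 -0.1]
mm [ -83.6  497.7 -135.8] units [-0.1672  0.9955 -0.2716] turn 0.1288 lat 516
```

>>> carry_out(grip=[1,1,1,1,1], linear=[[-0.055,0,0],[-0.055,0,0],[-0.055,0,0],[0,0.0905,-0.0247],[0,0.0905,-0.0247]], turn=[0.0429,0.0429,0.043,0,0])

```text
t: 10.6
eef_pos: [608.3, -162.9, 151.5]
tcp_rot: [-0.166, 1.569, -0.283]
ft_force: [1.0, 0.1, -2.0]
opening: 0.161
```

>>> carry_out(grip=[1,1,1,1,1], linear=[[0,0.0905,-0.0247],[0,0.0905,-0.0247],[0,0.0905,-0.0247],[0,0.0905,-0.0247],[0,0.0905,-0.0247]], turn=[0,0,0,0,0])

```text
t: 11.1
eef_pos: [572.6, 70.5, 150.9]
tcp_rot: [0.384, 1.57, 0.269]
ft_force: [-0.3, -0.8, -0.9]
opening: 0.161
```

>>> carry_out(grip=[1,1,1,1,1], linear=[[0,0.0905,-0.0247],[0,0.0905,-0.0247],[0,0.0905,-0.0247],[0,0.0905,-0.0247],[0,0,0]], turn=[0,0,0,0,0])

```text
t: 11.6
eef_pos: [543.5, 258.9, 150.8]
tcp_rot: [1.2, 1.57, 1.089]
ft_force: [-0.9, -0.5, -1.4]
opening: 0.16
```

>>> carry_out(grip=[1,1], linear=[[0,0,0],[0,0,0]], turn=[0,0])

```text
t: 11.8
eef_pos: [544.9, 253.5, 150.7]
tcp_rot: [-1.391, 1.571, -1.507]
ft_force: [-0.1, -0.7, -0.7]
opening: 0.157
```

```bash
python3 plan.py 544 254.8 47.3 -0.115;python3 plan.py 544 254.8 47.3 -0.115
```

```text
t 11.8 pos [544.9 253.5 150.7] yaw -0.1153 tilt 0.01 open mm 14.9 F [-0.1 -0.7 -0.7]
mm [103.4   1.2  -1.1] units [ 0.2068  0.0024 -0.0022] turn -0.0001 lat 2
t 11.8 pos [544.9 253.5 150.7] yaw -0.1153 tilt 0.01 open mm 14.9 F [-0.1 -0.7 -0.7]
mm [103.4   1.2  -1.1] units [ 0.2068  0.0024 -0.0022] turn -0.0001 lat 2
```

>>> carry_out(grip=[1,1,1,1,1], linear=[[0.08,0.0026,-0.0014],[0.08,0,0],[0.035,0,0],[0.0115,0,0],[0,0,0]], turn=[0,0,0,0,0])

```text
t: 12.3
eef_pos: [544.8, 254.0, 47.6]
tcp_rot: [-2.163, 1.57, -2.28]
ft_force: [0.1, 0.9, -0.7]
opening: 0.164
```

>>> carry_out(grip=[1,1,1,1], linear=[[0,-0.002,0],[0,-0.002,0],[0,0,0],[0,0,0]], turn=[0,0,0,0])

```text
t: 12.7
eef_pos: [544.2, 253.6, 47.6]
tcp_rot: [0.746, 1.57, 0.631]
ft_force: [-0.1, -0.9, -1.0]
opening: 0.16
```

>>> carry_out(grip=[1,1], linear=[[0,-0.002,0],[0,0,0]], turn=[0,0])

```text
t: 12.9
eef_pos: [543.9, 252.7, 47.4]
tcp_rot: [2.103, 1.571, 1.989]
ft_force: [0.9, 0.6, -1.0]
opening: 0.16
```

>>> carry_out(grip=[1,1], linear=[[0,-0.002,0],[0,0,0]], turn=[0,0])

```text
t: 13.1
eef_pos: [543.8, 251.7, 47.4]
tcp_rot: [2.35, 1.571, 2.235]
ft_force: [-0.7, 0.3, -1.2]
opening: 0.161
```

>>> carry_out(grip=[1,1], linear=[[0,-0.002,0],[0,0,0]], turn=[0,0])

```text
t: 13.3
eef_pos: [543.7, 250.8, 47.4]
tcp_rot: [1.375, 1.571, 1.26]
ft_force: [-1.1, 0.4, -1.0]
opening: 0.163
```

>>> carry_out(grip=[1,1], linear=[[0,-0.001,0],[0,0,0]], turn=[0,0])

```text
t: 13.5
eef_pos: [543.7, 250.6, 47.5]
tcp_rot: [1.128, 1.57, 1.013]
ft_force: [-1.1, 4.7, -0.9]
opening: 0.156
```

>>> carry_out(grip=[1,1,1,1], linear=[[0,0.0014,0],[0.002,0,0],[0.001,0,0],[0,0,0]], turn=[0,0,0,0])

```text
t: 13.9
eef_pos: [543.9, 250.9, 47.1]
tcp_rot: [0.352, 1.57, 0.237]
ft_force: [-2.3, 1.4, 12.7]
opening: 0.163
```

>>> carry_out(grip=[0.4,0.4,0.4,0.4,0.4], linear=[[0,0,0],[0,0,0],[0,0,0],[-0.06,0,0],[-0.09,0,0]], turn=[0,0,0,0,0])

```text
t: 14.4
eef_pos: [542.6, 250.4, 119.4]
tcp_rot: [-2.696, 1.565, -2.811]
ft_force: [0.1, 0.1, 0.2]
opening: 0.3
```

```bash
python3 plan.py 604.7 -163.5 150 -0.13
```

```text
t 14.4 pos [542.6 250.4 119.4] yaw -0.1149 tilt 0.3 open mm 28.5 F [0.1 0.1 0.2]
mm [ -30.6 -402.3  115.2] units [-0.0612 -0.8047  0.2304] turn 0.0048 lat 418
```

>>> carry_out(grip=[0.4,0.4,0.4,0.4,0.4], linear=[[-0.06,0,0],[0,-0.0894,0.0256],[0,-0.0894,0.0256],[0,-0.0894,0.0256],[0,-0.0894,0.0256]], turn=[0.0048,0,0,0,0])

```text
t: 14.9
eef_pos: [571.2, 65.3, 150.8]
tcp_rot: [-2.661, 1.571, -2.79]
ft_force: [0.6, 0.0, -0.3]
opening: 0.299
```

>>> carry_out(grip=[0.05,0.05,0.05,0.05,0.05], linear=[[0,-0.0894,0.0256],[0,-0.0894,0.0256],[0,-0.0894,0.0256],[0,-0.0894,0.0256],[0,-0.0894,0.0256]], turn=[0,0,0,0,0])

```text
t: 15.4
eef_pos: [605.7, -165.0, 150.7]
tcp_rot: [2.929, 1.57, 2.799]
ft_force: [0.3, 0.3, 0.5]
opening: 0.478
```

>>> carry_out(grip=[0.05,0.05,0.05], linear=[[0,0,0],[0,0,0],[0,0,0]], turn=[0,0,0])

```text
t: 15.7
eef_pos: [605.5, -162.0, 150.6]
tcp_rot: [2.698, 1.57, 2.569]
ft_force: [-0.5, 0.5, -0.6]
opening: 0.477
```

```bash
python3 plan.py 604.7 -163.5 47.5 -0.13; python3 -c "
from h import *
d=grab('e');cv2.imwrite('pics/c6.png',cv2.resize(d['top'][170:280,110:240],None,fx=5,fy=5,interpolation=2))
t={'top':d['top']}
print(fitT(t,'yellow',533,153,4,48,1),fitT(t,'blue',543,249,4,48,1))
"
```

```text
t 15.7 pos [ 605.5 -162.   150.6] yaw -0.1293 tilt 0.05 open mm 45.4 F [-0.5  0.5 -0.6]
mm [103.1  -1.6  -0.6] units [ 0.2063 -0.0032 -0.0013] turn 0.0002 lat 2
([532.472, 153.188, -0.13], 10.8) ([542.915, 248.809, -0.126], 12.4)
```

View pics/c6.png

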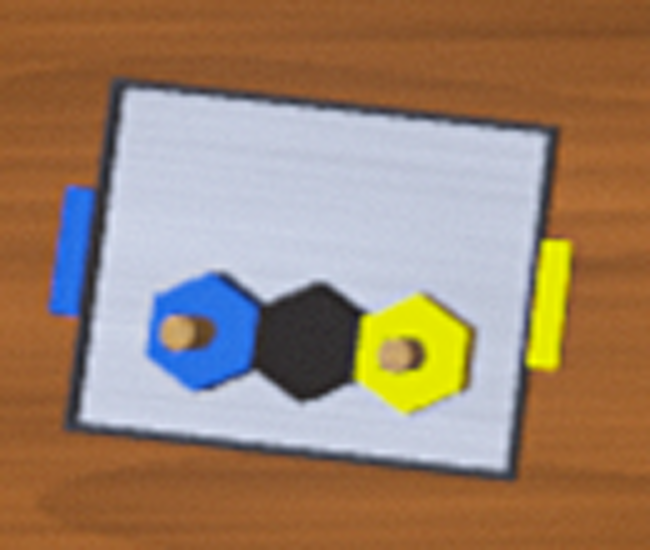

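Blue is flush too: centre (205,330) in the crop, on the blue-tag side and 48 mm from the block. Next is green.

>>> carry_out(grip=[0.05,0.05,0.05,0.05,0.05], linear=[[0.08,-0.0032,-0.0013],[0.08,0,0],[0.036,0,0],[0.01,0,0],[0,0,0]], turn=[0,0,0,0,0])

```text
t: 16.3
eef_pos: [605.1, -163.6, 47.8]
tcp_rot: [2.738, 1.57, 2.609]
ft_force: [-0.2, -1.1, -0.0]
opening: 0.475
```

>>> carry_out(grip=[1,1,1,1,1], linear=[[0,0,0],[0,0,0],[0,0,0],[0,0,0],[-0.04,0,0]], turn=[0,0,0,0,0])

```text
t: 16.8
eef_pos: [604.0, -164.1, 66.4]
tcp_rot: [2.88, 1.567, 2.75]
ft_force: [0.5, -0.4, -0.6]
opening: 0.158
```

```bash
python3 plan.py 584.1 173.2 150 -0.115
```

```text
t 16.8 pos [ 604.  -164.1   66.4] yaw -0.13 tilt 0.2 open mm 15.0 F [ 0.5 -0.4 -0.6]
mm [-83.6 332.8 -58.4] units [-0.1672  0.6656 -0.1168] turn -0.0048 lat 338
```

>>> carry_out(grip=[1,1,1,1,1], linear=[[-0.082,0,0],[-0.083,0,0],[0,0.0951,-0.0168],[0,0.0951,-0.0168],[0,0.0951,-0.0168]], turn=[-0.0048,0,0,0,0])

```text
t: 17.3
eef_pos: [596.0, -18.6, 151.0]
tcp_rot: [0.135, 1.57, 0.019]
ft_force: [1.1, 0.0, -0.5]
opening: 0.156
```

>>> carry_out(grip=[1,1,1,1,1], linear=[[0,0.0951,-0.0168],[0,0.0951,-0.0168],[0,0.0951,-0.0168],[0,0.0951,-0.0168],[0,0,0]], turn=[0,0,0,0,0])

```text
t: 17.8
eef_pos: [583.8, 177.9, 150.6]
tcp_rot: [1.177, 1.57, 1.067]
ft_force: [0.8, -0.2, -0.6]
opening: 0.163
```

>>> carry_out(grip=[1,1], linear=[[0,0,0],[0,0,0]], turn=[0,0])

```text
t: 18.0
eef_pos: [584.8, 172.1, 150.4]
tcp_rot: [-1.867, 1.571, -1.982]
ft_force: [0.1, -0.1, -0.5]
opening: 0.162
```

```bash
python3 plan.py 584.1 173.2 47.5 -0.115
```

```text
t 18.0 pos [584.8 172.1 150.4] yaw -0.1154 tilt 0.01 open mm 15.4 F [ 0.1 -0.1 -0.5]
mm [102.9   1.   -0.8] units [ 0.2059  0.002  -0.0016] turn -0.0001 lat 1
```

>>> carry_out(grip=[1,1,1,1,1], linear=[[0.08,0.001,-0.001],[0.08,0,0],[0.035,0,0],[0.0105,0,0],[0,0,0]], turn=[0,0,0,0,0])

```text
t: 18.5
eef_pos: [584.4, 172.1, 47.7]
tcp_rot: [-2.812, 1.57, -2.928]
ft_force: [0.1, -0.1, -0.1]
opening: 0.164
```

>>> carry_out(grip=[1,1,1,1], linear=[[0,0,-0.003],[0,0,-0.003],[0,0,0],[0,0,0]], turn=[0,0,0,0])

```text
t: 18.9
eef_pos: [581.4, 173.8, 47.9]
tcp_rot: [0.408, 1.57, 0.293]
ft_force: [0.5, -0.2, -0.7]
opening: 0.159
```

```bash
python3 plan.py 578.1 173.9 47.5 -0.115
```

```text
t 18.9 pos [581.4 173.8  47.9] yaw -0.1149 tilt 0.03 open mm 15.1 F [ 0.5 -0.2 -0.7]
mm [ 0.4 -0.3 -3.3] units [ 0.0009 -0.0005 -0.0066] turn 0.0 lat 3
```

>>> carry_out(grip=[1,1,1], linear=[[0,0,-0.004],[0,0,0],[0,0,0]], turn=[0,0,0])

```text
t: 19.2
eef_pos: [579.3, 174.2, 47.7]
tcp_rot: [1.258, 1.571, 1.143]
ft_force: [-0.0, -0.4, -1.0]
opening: 0.161
```

>>> carry_out(grip=[1,1], linear=[[0,0,-0.002],[0,0,0]], turn=[0,0])

```text
t: 19.4
eef_pos: [578.2, 174.3, 47.6]
tcp_rot: [2.747, 1.571, 2.632]
ft_force: [0.6, 0.1, -0.8]
opening: 0.163
```

>>> carry_out(grip=[1,1], linear=[[0,0,-0.002],[0,0,0]], turn=[0,0])

```text
t: 19.6
eef_pos: [577.2, 174.4, 47.6]
tcp_rot: [2.766, 1.571, 2.651]
ft_force: [-0.3, 0.8, -0.9]
opening: 0.16
```

>>> carry_out(grip=[1,1], linear=[[0,0,-0.0012],[0,0,0]], turn=[0,0])

```text
t: 19.8
eef_pos: [576.6, 174.4, 47.6]
tcp_rot: [1.902, 1.571, 1.787]
ft_force: [-0.4, 0.4, 0.0]
opening: 0.161
```

>>> carry_out(grip=[1,1], linear=[[0,0,-0.0012],[0,0,0]], turn=[0,0])

```text
t: 20.0
eef_pos: [576.1, 174.5, 47.6]
tcp_rot: [1.51, 1.571, 1.395]
ft_force: [0.5, -0.2, -0.8]
opening: 0.164
```

>>> carry_out(grip=[1,1], linear=[[0,0,-0.0014],[0,0,0]], turn=[0,0])

```text
t: 20.2
eef_pos: [575.9, 174.5, 47.8]
tcp_rot: [0.249, 1.57, 0.134]
ft_force: [3.2, -1.0, -0.3]
opening: 0.161
```

>>> carry_out(grip=[1,1], linear=[[0,0,-0.001],[0,0,0]], turn=[0,0])

```text
t: 20.4
eef_pos: [575.7, 174.5, 47.9]
tcp_rot: [0.22, 1.569, 0.106]
ft_force: [4.5, -1.6, -1.5]
opening: 0.158
```

>>> carry_out(grip=[1,1,1,1], linear=[[0,0,0.002],[0.002,0,0],[0.001,0,0],[0,0,0]], turn=[0,0,0,0])

```text
t: 20.8
eef_pos: [576.1, 174.5, 46.7]
tcp_rot: [0.297, 1.57, 0.182]
ft_force: [1.9, -1.4, 5.2]
opening: 0.163
```

>>> carry_out(grip=[1,1], linear=[[0.001,0,0],[0,0,0]], turn=[0,0])

```text
t: 21.0
eef_pos: [576.2, 174.5, 46.7]
tcp_rot: [0.249, 1.57, 0.135]
ft_force: [-0.2, -2.5, 11.8]
opening: 0.159
```

>>> carry_out(grip=[0.4,0.4,0.4,0.4,0.4], linear=[[0,0,0],[0,0,0],[0,0,0],[-0.06,0,0],[-0.09,0,0]], turn=[0,0,0,0,0])

```text
t: 21.5
eef_pos: [574.5, 174.3, 119.1]
tcp_rot: [-2.87, 1.565, -2.985]
ft_force: [0.9, -0.2, 0.8]
opening: 0.298
```

```bash
python3 plan.py 520.9 -281.5 150 -0.265
```

```text
t 21.5 pos [574.5 174.3 119.1] yaw -0.1148 tilt 0.33 open mm 28.4 F [ 0.9 -0.2  0.8]
mm [ -30.9 -453.9   67.6] units [-0.0619 -0.9078  0.1353] turn 0.0478 lat 459
```

>>> carry_out(grip=[0.4,0.4,0.4,0.4,0.4], linear=[[-0.03,0,0],[-0.03,0,0],[0,-0.0908,0.0132],[0,-0.0908,0.0132],[0,-0.0908,0.0132]], turn=[0.0239,0.0239,0,0,0])

```text
t: 22.0
eef_pos: [558.7, 36.8, 150.5]
tcp_rot: [2.987, 1.57, 2.723]
ft_force: [0.9, 0.0, 0.4]
opening: 0.297
```

>>> carry_out(grip=[0.05,0.05,0.05,0.05,0.05], linear=[[0,-0.0908,0.0132],[0,-0.0908,0.0132],[0,-0.0908,0.0132],[0,-0.0908,0.0132],[0,-0.0908,0.0132]], turn=[0,0,0,0,0])

```text
t: 22.5
eef_pos: [531.1, -191.5, 150.5]
tcp_rot: [2.601, 1.57, 2.336]
ft_force: [1.2, -0.2, -0.1]
opening: 0.473
```

>>> carry_out(grip=[0.05,0.05,0.05,0.05,0.05], linear=[[0,-0.0908,0.0132],[0,-0.0908,0.0132],[0,0,0],[0,0,0],[0,0,0]], turn=[0,0,0,0,0])

```text
t: 23.0
eef_pos: [520.6, -280.0, 150.4]
tcp_rot: [2.512, 1.57, 2.247]
ft_force: [0.0, 0.2, 0.6]
opening: 0.472
```

```bash
python3 plan.py 520.9 -281.5 47.5 -0.265; python3 -c "
from h import *
d=grab('f');cv2.imwrite('pics/c7.png',cv2.resize(d['top'][170:280,110:240],None,fx=5,fy=5,interpolation=2))
t={'top':d['top']}
print(fitT(t,'yellow',533,153,4,48,1),fitT(t,'blue',543,249,4,48,1),fitT(t,'green',577,173,4,48,1),fitT(t,'red',521,-283,6,38,1))
"
```

```text
t 23.0 pos [ 520.6 -280.   150.4] yaw -0.2644 tilt 0.05 open mm 44.9 F [0.  0.2 0.6]
mm [102.9  -1.4   0.7] units [ 0.2058 -0.0028  0.0013] turn 0.0002 lat 2
([532.634, 153.27, -0.118], 9.6) ([542.863, 248.79, -0.129], 12.9) ([576.543, 172.386, -0.127], 17.7) ([522.395, -292.247, 0.4], 118.2)
```

View pics/c7.png

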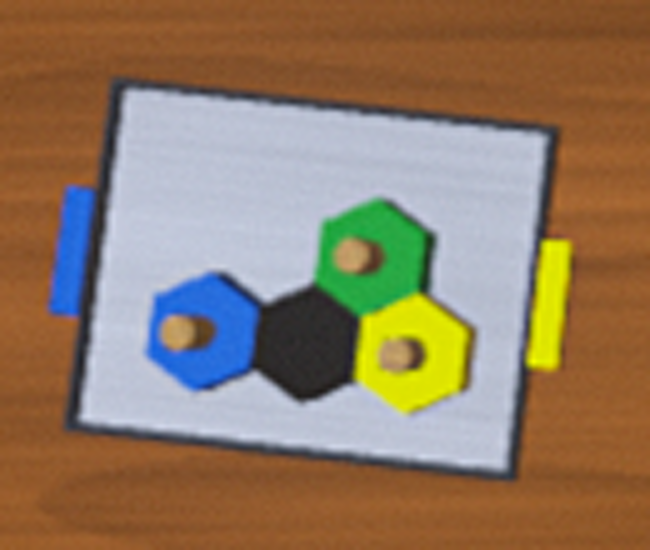

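Green sits in the notch against both: centre (375,257) in the crop, about 48 mm from black and about 48 mm from yellow. Last, red.

>>> carry_out(grip=[0.05,0.05,0.05,0.05,0.05], linear=[[0.08,-0.0028,0.0013],[0.08,0,0],[0.036,0,0],[0.01,0,0],[0,0,0]], turn=[0,0,0,0,0])

```text
t: 23.6
eef_pos: [521.2, -281.7, 47.5]
tcp_rot: [2.68, 1.57, 2.416]
ft_force: [0.1, -1.2, 0.4]
opening: 0.475
```

>>> carry_out(grip=[1,1,1,1,1], linear=[[0,0,0],[0,0,0],[0,0,0],[0,0,0],[-0.04,0,0]], turn=[0,0,0,0,0])

```text
t: 24.1
eef_pos: [520.1, -281.9, 66.3]
tcp_rot: [2.773, 1.567, 2.508]
ft_force: [0.7, -0.8, 0.1]
opening: 0.163
```

```bash
python3 plan.py 538 202.8 160 -0.115
```

```text
t 24.1 pos [ 520.1 -281.9   66.3] yaw -0.265 tilt 0.19 open mm 15.5 F [ 0.7 -0.8  0.1]
mm [-93.7 483.6 -37.9] units [-0.1874  0.9672 -0.0757] turn -0.0478 lat 485
```

>>> carry_out(grip=[1,1,1,1,1], linear=[[-0.092,0,0],[-0.092,0,0],[0,0.0967,-0.0078],[0,0.0967,-0.0078],[0,0.0967,-0.0078]], turn=[-0.0239,-0.0239,0,0,0])

```text
t: 24.6
eef_pos: [525.7, -135.7, 160.2]
tcp_rot: [-0.099, 1.57, -0.215]
ft_force: [0.3, 0.9, -1.0]
opening: 0.166
```

>>> carry_out(grip=[1,1,1,1,1], linear=[[0,0.0967,-0.0078],[0,0.0967,-0.0078],[0,0.0967,-0.0078],[0,0.0967,-0.0078],[0,0.0967,-0.0078]], turn=[0,0,0,0,0])

```text
t: 25.1
eef_pos: [534.1, 107.3, 160.0]
tcp_rot: [0.337, 1.57, 0.222]
ft_force: [-0.1, -0.7, -0.7]
opening: 0.165
```

>>> carry_out(grip=[1,1,1,1,1], linear=[[0,0.0967,-0.0078],[0,0.0967,-0.0078],[0,0,0],[0,0,0],[0,0,0]], turn=[0,0,0,0,0])

```text
t: 25.6
eef_pos: [537.5, 201.5, 159.7]
tcp_rot: [-2.568, 1.571, -2.684]
ft_force: [-0.6, 0.4, -1.3]
opening: 0.163
```

```bash
python3 plan.py 538 202.8 72 -0.115
```

```text
t 25.6 pos [537.5 201.5 159.7] yaw -0.1153 tilt 0.02 open mm 15.5 F [-0.6  0.4 -1.3]
mm [87.7  1.4  0.3] units [0.1753 0.0028 0.0007] turn -0.0001 lat 1
```

>>> carry_out(grip=[1,1,1,1,1], linear=[[0.08,0.0026,0.0004],[0.07,0,0],[0.025,0,0],[0,0,0],[0,0,0]], turn=[0,0,0,0,0])

```text
t: 26.1
eef_pos: [538.4, 202.6, 72.6]
tcp_rot: [0.969, 1.571, 0.853]
ft_force: [0.2, 0.3, 0.2]
opening: 0.159
```

>>> carry_out(grip=[1,1,1], linear=[[0.003,0,0],[0,0,0],[0,0,0]], turn=[0,0,0])

```text
t: 26.4
eef_pos: [538.1, 203.5, 71.0]
tcp_rot: [0.579, 1.57, 0.464]
ft_force: [0.3, 0.5, -1.2]
opening: 0.161
```

>>> carry_out(grip=[1,1], linear=[[0.002,0,0],[0,0,0]], turn=[0,0])

```text
t: 26.6
eef_pos: [537.9, 203.6, 69.7]
tcp_rot: [0.928, 1.571, 0.813]
ft_force: [-0.3, 0.4, -0.1]
opening: 0.162
```

Adjusting y by -0.7 mm, then down the last millimetre to contact.

>>> carry_out(grip=[1,1,1], linear=[[0,-0.0014,0],[0.0016,0,0],[0,0,0]], turn=[0,0,0])

```text
t: 26.9
eef_pos: [538.0, 202.9, 69.5]
tcp_rot: [0.315, 1.57, 0.201]
ft_force: [-2.2, -1.7, 7.9]
opening: 0.16
```

>>> carry_out(grip=[1,1], linear=[[0.001,0,0],[0,0,0]], turn=[0,0])

```text
t: 27.1
eef_pos: [538.1, 202.9, 69.5]
tcp_rot: [0.315, 1.57, 0.2]
ft_force: [-4.3, -2.4, 13.6]
opening: 0.163
```

Contact. I'll release, rise and back away so the camera can see.

>>> carry_out(grip=[0.4,0.4,0.4,0.4,0.4], linear=[[-0.001,0,0],[0,0,0],[0,0,0],[-0.06,0,0],[-0.09,0,0]], turn=[0,0,0,0,0])

```text
t: 27.6
eef_pos: [536.8, 202.6, 142.5]
tcp_rot: [-2.8, 1.566, -2.915]
ft_force: [0.5, 0.2, 0.7]
opening: 0.3
```

>>> carry_out(grip=[0.4,0.4,0.4,0.4,0.4], linear=[[-0.05,0,0],[0,-0.095,0],[0,-0.095,0],[0,-0.095,0],[0,-0.095,0]], turn=[0,0,0,0,0])

```text
t: 28.1
eef_pos: [515.6, 12.6, 168.8]
tcp_rot: [1.003, 1.571, 0.889]
ft_force: [1.4, 0.3, -1.3]
opening: 0.299
```

>>> carry_out(grip=[0.4,0.4,0.4,0.4,0.4], linear=[[0,-0.095,0],[0,-0.095,0],[0,-0.095,0],[0,0,0],[0,0,0]], turn=[0,0,0,0,0])

```text
t: 28.6
eef_pos: [499.5, -128.2, 168.6]
tcp_rot: [2.491, 1.57, 2.373]
ft_force: [1.2, 0.0, 0.1]
opening: 0.298
```

```bash
python3 -c "
from h import *
d=grab('g');a=cv2.resize(d['top'][170:280,110:240],(520,440),interpolation=2);b=cv2.resize(d['side'][240:415,230:370],(280,350),interpolation=2)
c=np.zeros((440,800,3),np.uint8);c[:,:520]=a;c[:350,520:]=b;cv2.imwrite('pics/c8.png',c)
t={'top':d['top']}
print(fitT(t,'yellow',533,153,4,48,1),fitT(t,'blue',543,249,4,48,1),fitT(t,'green',577,173,4,48,1),fitT(t,'red',538,201,27,38,1),env.state()['t'])
"
```

```text
([532.733, 153.195, -0.128], 9.8) ([542.991, 248.852, -0.124], 25.1) ([576.863, 172.349, -0.109], 17.5) ([537.537, 200.55, -0.116], 7.7) 28.7
```

View pics/c8.png

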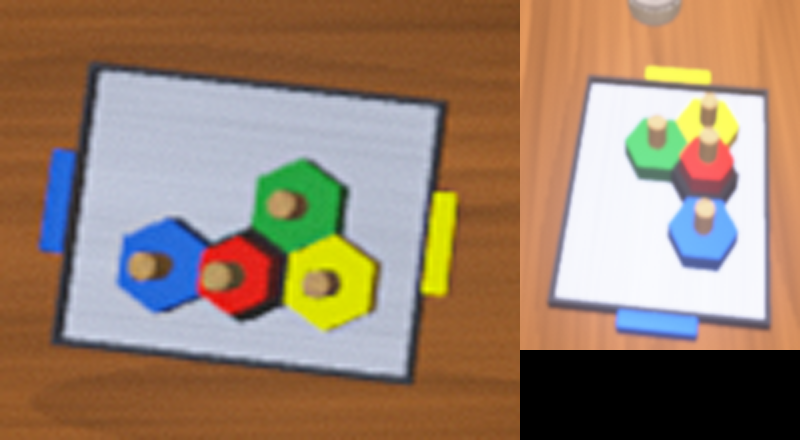

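Red is centred on black: centre (237,275) in the crop, fit within 0.6 mm. The other stamps are unmoved and upright, so I'm handing in.

```bash
python3 -c "
from h import *
a,b=[cv2.imread(f'pics/{f}.png') for f in('top0','top_g')]
for s in ((slice(205,240),slice(243,278)),(slice(130,156),slice(248,312))): print(cv2.absdiff(a[s],b[s]).mean())
print(env.job_done())"
```

```text
9.245714285714286
8.303084935897436
the job is handed in; nothing more can be done
None
```

```bash
python3 -c "
import cv2
for f in('top0','top_g'):
    a=cv2.cvtColor(cv2.imread(f'pics/{f}.png'),cv2.COLOR_BGR2HSV)
    for s in ((205,240,243,278),(130,156,248,312)):
        m=cv2.inRange(a[s[0]:s[1],s[2]:s[3]],(0,0,90),(180,70,255));M=cv2.moments(m,True);print(f,round(M['m10']/M['m00'],2),round(M['m01']/M['m00'],2),M['m00'])"
```

```text
top0 16.66 16.83 445.0
top0 31.56 14.05 505.0
top_g 16.68 16.84 446.0
top_g 31.52 14.07 508.0
```

The job is done and handed in at about 29 s. I placed yellow, blue, green and then red, let go of each one, and left the arm clear with the gripper empty.

**Blue stamp:** I used the one on the board, which fits 48 mm across flats. The two look-alikes off the board measure about 63 mm.

**Last top-camera checks:**

| Stamp | Fitted result |
|---|---|
| Yellow | about 48 mm from the black block; flats parallel within about 1° |
| Blue | about 48 mm from the black block; flats parallel within about 1° |
| Green | about 48 mm from both the black block and yellow; flats parallel within about 1° |
| Red | centred on the black block within about 0.6 mm |

All four stamps stand upright.

**Forces:** the wrist force readings stayed under about 14 N.

**Checks that disagreed:**
- The side camera's y positions differed from the top camera's by 4–6 mm, so I used only the top camera for positions.
- The top camera was about 1.8 mm off from the robot in y. I corrected this by touching the yellow and blue stamps against the block.
- A brightness comparison on the ink tin and steel bar showed a difference of about 8–9 grey levels. Their outlines had moved less than 0.1 pixel, so the change is probably lighting or the arm's shadow.

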